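# Book out a cast lever and present it level over the check fixture

### The job

Book one casting out on the tally counter by swinging its sprung thumb lever all the way to its stop and letting it spring back. Then pick up the offset cast lever by its balance point and hold it level about 5 cm clear above the check fixture, its hub centred over the round post and its tail over the forked rest. Finish while holding it there, still and gripped, not set down on anything, and leave the other things on the bench where they are.

Things in the scene. Friction and masses are not known exactly. Their poses are not given: they have to be found in the camera images.
- lever: Offset lever, bare aluminium casting, about 0.44 kg, loose, flat on the bench: heavy round hub (60 mm diameter, 34 high, 22 mm bore), straight bar 20 mm wide and 26 high (grip across it), small solid round tail (28 mm diameter, 26 high); 209 mm long over all. Origin: on the hub's axis at its underside; x along the bar towards the tail (tail centre at x = 165 mm), z up.
- balance (a point): The lever's balance point (centre of mass in plan): on the bar's centre line, 51 mm from the hub's axis towards the tail, that is 21 mm of bar outside the hub's edge; this point is at half the bar's height (13 mm above the underside). Axes as lever.
- tail (a point): Centre of the lever's tail at its underside, 165 mm from the hub's axis. Axes as lever.
- fixture: Check fixture, fixed: dark steel base plate 240 x 90 x 12 mm with an upright round post (18 mm diameter, top 45 mm above the bench, 40 mm collar at its foot) near one end and a forked rest (two upright cheeks 36 mm apart, top 37 mm above the bench) near the other. Origin: on the post's axis at bench height; x along the plate towards the rest (165 mm away), z up.
- post (a point): Centre of the fixture post's top, 45 mm above the bench. Axes as fixture.
- rest (a point): Centre of the forked rest's floor between its cheeks, 165 mm from the post's axis, 18 mm above the bench. Axes as fixture.
- tally: Tally counter, fixed to the bench: a grey box 80 x 64 x 36 mm with a window of four white number wheels on top towards its far (+x) side. Origin: centre of its underside; -x is its front. A steel thumb lever turns on top on an upright pivot and sticks out over the front edge.
- pivot (a point): The thumb lever's upright pivot axis, over the centre of the box, 40 mm above the bench. Axes as tally.
- knob (a point): Centre of the top of the thumb lever's round upright knob: 12 mm diameter, 60 mm from the pivot, top 70 mm above the bench; the lever's arm under it lies 40 to 46 mm above the bench, so 24 mm of knob stands free to push sideways. Moves with the lever; x points from the pivot out along the lever.
- advance (a joint): Thumb lever's angle, rad: 0 at rest (lever at 150 degrees from tally's x axis, counter-clockwise from above), growing counter-clockwise to the stop at 1.0 (about 207 degrees): the knob sweeps across the front from the tally's +y to its -y side. A spring returns it to 0 when let go; pushing the knob takes about 1 N at rest, 4 N at the stop.
- pad_stack: Bystander: stack of five square black rubber pads, 90 x 110 x 45 mm, one loose body. Origin under its centre.
- link: Bystander: plain straight aluminium link with two equal round ends, 136 mm long, 18 mm high, near the robot. Not the offset lever. Origin under its centre, x along its length.
- collar_a: Bystander: white plastic collar, 68 mm diameter, 28 mm high, beyond the tally counter. Origin under its centre.
- collar_b: Bystander: white plastic collar like the other, at the left side. Origin under its centre.
- bolt_bin: Bystander: small open blue bin of bolts, 90 x 120 x 55 mm. Origin under its centre.
- wrench: Bystander: steel wrench, 180 mm long, lying at the right side. x along its length.
There are look-alikes about, which are no part of the job. Leave any brown look-alike of the lever alone.

How it is judged (in metres and radians):
On the way, in this order (a step that is already met when the one before it is completed fails the run):
1. the tally's thumb lever is swung to its stop (above 0.93 rad) (value of joint advance above 0.93 rad), for 0.05 s.
2. the thumb lever is let go and has sprung back (below 0.08 rad) (value of joint advance below 0.08 rad), for 0.1 s.
3. the cast lever is lifted off the bench, gripped within 20 mm of its balance point (contact force between the fingers and lever above 2 N and horizontal distance between the grasp point and balance below 0.02 m and height (world z) of balance above 0.045 m), for 0.1 s.
At the end, for the whole second after the job is handed in: Lever gripped within 20 mm of its balance point, level to 0.1 rad, still, underside 20-100 mm above the post top, hub within 15 mm of the post and tail within 20 mm of the rest in plan, touching no fixture or bystander; thumb lever back (<0.08 rad); bystanders within 30 mm of their start (contact force between the fingers and lever above 2 N and horizontal distance between the grasp point and balance below 0.02 m and angle between lever's own z axis and vertical below 0.1 rad and z of lever in the frame of post between 0.02 and 0.1 m and horizontal distance between lever and post below 0.015 m and horizontal distance between tail and rest below 0.02 m and linear speed of lever below 0.03 m/s and angular speed of lever below 0.2 rad/s and contact force between lever and fixture below 0.2 N and value of joint advance below 0.08 rad and contact force between lever and pad_stack below 0.2 N and contact force between lever and link below 0.2 N and contact force between lever and collar_a below 0.2 N and contact force between lever and collar_b below 0.2 N and contact force between lever and bolt_bin below 0.2 N and contact force between lever and wrench below 0.2 N and distance of each of pad_stack, link, collar_a, collar_b, bolt_bin, wrench from where it was at the start of the episode below 0.03 m); the arm keeps its last pose, push and grip.
It fails at once if a bystander is pushed more than 30 mm from its place (distance of any of pad_stack, link, collar_a, collar_b, bolt_bin, wrench from where it was at the start of the episode above 0.03 m).
It also fails if it takes over 67 s, if anything falls off the work surface, if the arm or the gripper's body presses on something with over 40 N, if the wrist force passes 120 N, or if a joint passes its speed limit or range.

### The arm

A 7-joint arm with a two-finger parallel gripper is mounted at the origin on the work surface. World frame = base frame: x ahead of the robot, y to its left, z up, the work surface at z = 0. Lengths are in m, angles in degrees, forces in N, time in s.
With the tool pointing down it reaches from about 0.4 to 0.9 m from the base axis. Payload 5.5 kg.
Tool frame: the origin (TCP) lies at the very end of the fingers, on their centre line; the grasp point (between the pads) lies 19 mm behind it; z points along the fingers, y is the line along which they close (so a half turn about z gives the same grasp; the last joint's range is limited). The gripper opens to 85 mm and grips with 20 to 120 N. Pads are 22 mm wide; open, the fingers measure 114 mm over their backs; the gripper's body (76 mm by 85 mm) begins 54 mm behind the grasp point. The pads swing forward as they close: fully open they stand 13 mm farther back than shut.
Start: joints at [-56.081, 28.699, -24.465, 88.831, 12.651, 65.22, -12.049], TCP at [0.21, 0.615, 0.231] pointing down, gripper open.
Joint ranges: [-164.97, 164.97], [-17.58, 116.51], [-87.97, 89.64], [11.32, 138.91], [-80.73, 260.73], [10.89, 115.49], [-147.41, 147.41]. Speed limits (degrees/s): [147.25, 147.25, 180, 180, 180, 180, 180].

### API

Orientations are given as [roll, pitch, yaw] about the fixed x, y, z axes, in that order (R = Rz(yaw) Ry(pitch) Rx(roll)).
In Python, from bench import bot gives the robot as it stands. The module is installed in compiled form; this text tells all that it offers.
- The arm moves only by the tool send_rows, never from a script. Its argument "increments" is text: rows parted by semicolons, each of 6 numbers parted by spaces: the shift along the world's x, y, z in m, then the turn, a rotation vector about the world's x, y, z in rad. In form: x y z ax ay az; .... A call has 1 to 20 rows; each row is the pose to reach, as a shift and turn from the pose commanded when the call began; what a row does not reach only later rows make up. A row lasts 1/12 s, in which the tool goes at most 41.7 mm and 7.16 degrees, less where a joint would pass 70% of its speed; a pose out of reach is approached as far as the arm can. A call with a gripper value outside its range is refused whole. "hand" is the closure, from 0 (fully open) to 1 (shut), set as the call begins (left out, the last holds). The fingers move at their own pace and stop on an object; "force" is the grip in N (left out, the last holds). Time passes only in rows, so rows that repeat a pose let the fingers close. It gives the time, the measured TCP pose, the force, the opening and the grip force at its end, in the units of the state.
- bot.get_state(): the state, without advancing time (a new reading comes with each control period).
- bot.get_image(name): name is "scene" or "top"; returns a dict with "color" (384x512x3 uint8, red, green, blue), "K" (3x3 intrinsics, pixels), "pose" (4x4, takes a point from camera to world coordinates). Camera axes: x right, y up, looking along -z (the intrinsics and any distortion apply to the point x, -y, -z); pixel columns grow to the right and rows downward; lengths in m; the calibration is good to about 2 mm. A picture is of the moment at which its call begins. There is no depth.
- bot.hand_in(): hands the job in; it is judged then, once.
The state is a dict: "time": time; "qpos": joint angles; "joint_velocities": joint speeds; "joint_torque": joint torques, N m; "eef_pos": TCP position; "orientation": TCP orientation; "ft_force": force on the tool from outside, world axes, zero at the start; "torque": the same for the moment, N m; "grip_width": finger opening in m; "gripper_force": force on a finger pad.
Only numpy, scipy, OpenCV 4.12 (cv2) and the standard library are available. Lean on these libraries where they do the work, as an engineer would, in place of code of your own. Each camera call takes 0.05 s, during which the arm holds its last target. There are 200 camera calls.

## Working session

There is one attempt and no reset: what is moved stays moved. The work goes in short steps, Python scripts to look and compute and a tool call to move; the robot and the scene stay as the last step left them, time stands still between calls to the robot, and variables do not carry over. Pictures are saved under pics/ and viewed, at most 10 in all, crops included, and the job is handed in when it is done.

Besides the shell and the picture viewer there is one more tool, called after "Request:" as a command line: name --argument value ..., lists and objects as JSON in quotes. send_rows: Moves the arm, as the interface text tells. Its arguments: {"type":"object","properties":{"increments":{"type":"string"},"hand":{"type":"number"},"force":{"type":"number"}},"required":["increments"]}

```bash
mkdir -p pics; cat > h.py <<'E'
import numpy as np,cv2
from bench import bot
def ray(im,u,v):
    d=np.linalg.inv(im["K"])@[u,v,1]; P=np.array(im["pose"])
    return P[:3,3],P[:3,:3]@np.array([d[0],-d[1],-d[2]])
def onz(im,u,v,z):
    o,d=ray(im,u,v); return (o+d*(z-o[2])/d[2])[:2]
def proj(im,p):
    P=np.array(im["pose"]);c=P[:3,:3].T@(np.array(p)-P[:3,3]);k=im["K"]@[c[0],-c[1],-c[2]];return k[:2]/k[2]
E
python3 - <<'E'
from h import *
np.set_printoptions(precision=4,suppress=True)
for n in("top","scene"):
    i=bot.get_image(n); print(list(i.keys()),i["K"],i["pose"])
    np.savez(n,**{k:i[k] for k in("color","K","pose")})
    cv2.imwrite(f"pics/{n}0.png",cv2.resize(i["color"][:,:,::-1],(800,600),interpolation=cv2.INTER_CUBIC))
print(bot.get_state())
E
```

```text
['color', 'K', 'pose'] [[357.2066   0.     251.873 ]
 [  0.     357.2066 189.378 ]
 [  0.       0.       1.    ]] [[-0.0268  0.9922 -0.1221  0.3801]
 [-0.9996 -0.0261  0.0075 -0.0364]
 [ 0.0043  0.1222  0.9925  1.3428]
 [ 0.      0.      0.      1.    ]]
['color', 'K', 'pose'] [[405.782    0.     254.4768]
 [  0.     405.782  191.4735]
 [  0.       0.       1.    ]] [[-0.8037 -0.4384  0.4024  1.0274]
 [ 0.5949 -0.5736  0.5631  0.6301]
 [-0.0161  0.6919  0.7218  0.9161]
 [ 0.      0.      0.      1.    ]]
{'time': 0.1, 'qpos': array([-56.0795,  28.7486, -24.4568,  88.8854,  12.6525,  65.2177,
       -12.0488]), 'joint_velocities': array([ 0.0424, -0.1377, -0.0884, -0.1918, -0.0137,  0.045 , -0.1174]), 'joint_torque': array([ -0.0119, -57.0804,  -5.8388, -28.1745,   0.0104,   0.0056,
         0.    ]), 'eef_pos': array([0.2097, 0.6146, 0.2304]), 'orientation': array([-179.9021,   -0.0037,  161.1659]), 'ft_force': array([-0.3046,  0.1735,  0.1602]), 'torque': array([-0.0082,  0.0299, -0.0182]), 'gripper_force': 0.0, 'grip_width': 0.08538918358079144}
```

View pics/top0.png

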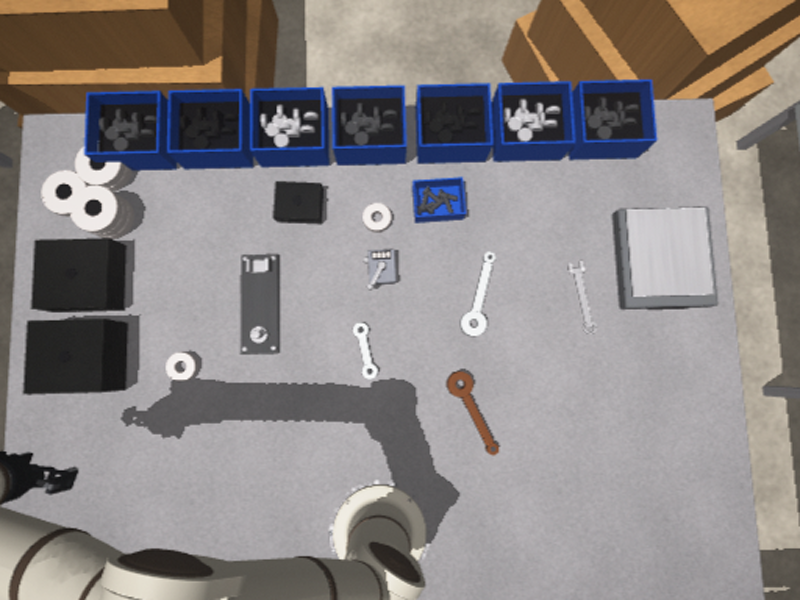

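View pics/scene0.png

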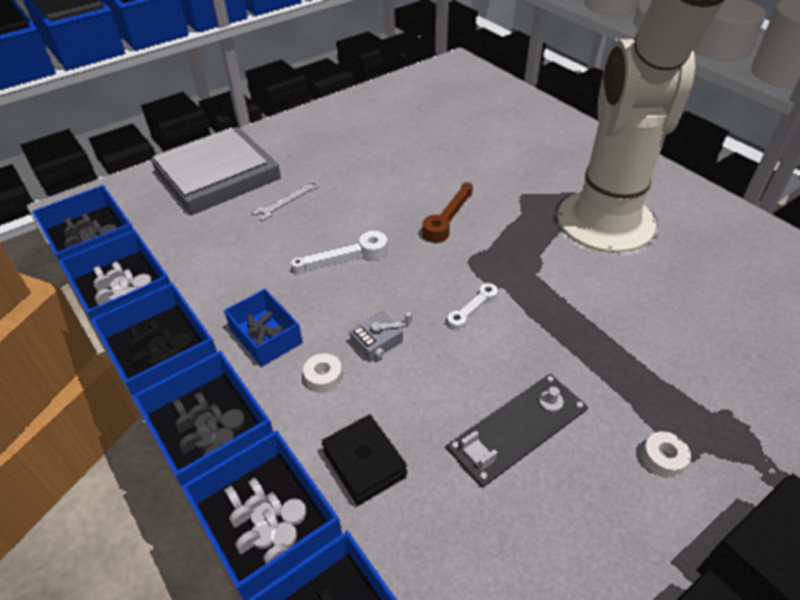

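The top view shows the lever hub at (474,324) and tail at (489,258), and the fixture post at (258,335) with the rest at (258,264). The tally is at (382,265) with its knob near (373,286). The brown decoy is separate. Next I'll zoom in and measure.

```bash
python3 - <<'E'
from h import *
np.set_printoptions(precision=4,suppress=True)
t=dict(np.load("top.npz"));s=dict(np.load("scene.npz"))
def crop(im,u,v,w,h):return cv2.resize(im["color"][v:v+h,u:u+w,::-1],(400,300),interpolation=cv2.INTER_NEAREST)
a=np.hstack([crop(t,225,150,40,40*3//4),crop(s,215,190,60,45)])
b=np.hstack([crop(t,125,155,100,75),crop(s,280,235,100,75)])
cv2.imwrite("pics/z1.png",np.vstack([a,b]))
for n,im,z,box in(("top",t,.03,(285,155,40,65)),("scene",s,.03,(180,140,75,40))):
    x,y,w,h=box;g=im["color"][y:y+h,x:x+w].min(2)
    bg=np.median(g);print(n,bg,g.max())
    m=(g>185).astype(np.uint8)
    k,l,st,c=cv2.connectedComponentsWithStats(m)
    j=1+st[1:,4].argmax();print(st[j],c[j]+[x,y])
    cs,hier=cv2.findContours((l==j).astype(np.uint8),cv2.RETR_CCOMP,cv2.CHAIN_APPROX_NONE)
    for cc,hh in zip(cs,hier[0]):
        M=cv2.moments(cc)
        if len(cc)>5:print(len(cc),hh[3],cv2.minAreaRect(cc),(np.array(cc)[:,0].mean(0)+[x,y]))
E
```

```text
top 175.0 246
[ 10   6  23  54 410] [306.3171 191.9146]
123 -1 ((20.6348876953125, 32.177486419677734), (16.52884864807129, 54.40558624267578), 7.765166759490967) [307.1626 188.4228]
18 0 ((18.000001907348633, 51.500003814697266), (6.363960266113281, 6.363960266113281), 45.0) [302.9444 206.5   ]
10 0 ((28.500003814697266, 9.000000953674316), (3.535533905029297, 3.535533905029297), 45.0) [313.4 164. ]
scene 153.0 237
[  6  16  45  14 181] [208.5856 162.5912]
91 -1 ((28.10112190246582, 22.938201904296875), (5.021862506866455, 44.896949768066406), 77.00537872314453) [208.2418 162.6703]
12 0 ((10.0, 27.0), (4.0, 4.0), 90.0) [190. 167.]
```

View pics/z1.png

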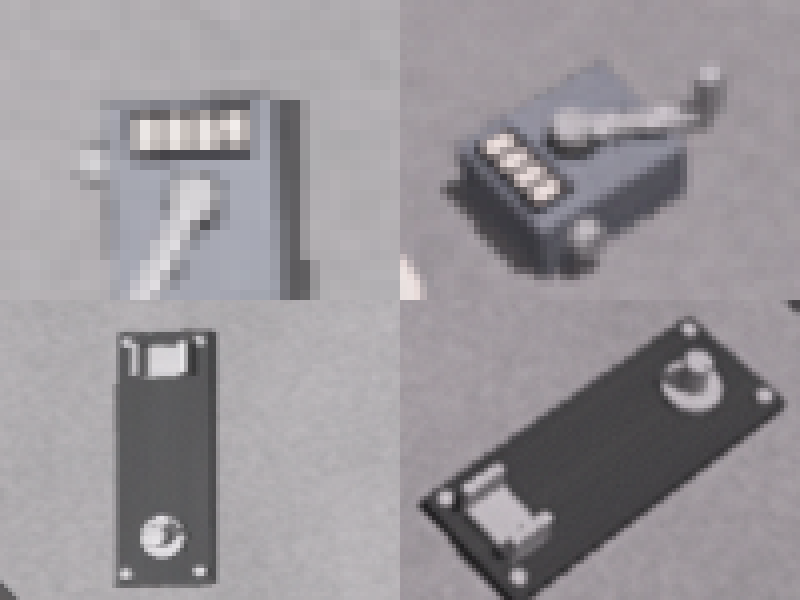

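The zoom shows the tally pivot cap at top-view px (244.5,169), and at (240.2,209.5) in the scene view. The knob top is at (261.3,200.5) in the scene view. The post is at about (165.5,214) top and (354.5,248.8) scene.

```bash
python3 - <<'E'
from h import *
np.set_printoptions(precision=4,suppress=True)
t=dict(np.load("top.npz"));s=dict(np.load("scene.npz"))
print("bore",onz(t,302.94,206.5,.034),"taildot",onz(t,313.4,164,.026), np.linalg.norm(onz(t,302.94,206.5,.034)-onz(t,313.4,164,.026)))
# scene hub/tail bright blobs
print("scene taildot",onz(s,190,167,.026))
print("scene hub bore approx",onz(s,373/1.5625,238/1.5625,.034))
print("post",onz(s,354.5,248.8,.045),"collar top-cam",onz(t,165.5,214,.02),"sc",onz(s,353,256.5,.02))
# tally
print("pivot",onz(t,244.5,169,.046),onz(s,240.2,209.5,.046),"knob",onz(s,261.3,200.5,.07))
# plate
for im,box in((t,(145,155,45,75)),(s,(280,230,100,85))):
    x,y,w,h=box;g=im["color"][y:y+h,x:x+w].max(2)
    m=cv2.morphologyEx((g<100).astype(np.uint8),cv2.MORPH_CLOSE,np.ones((9,9)))
    c=max(cv2.findContours(m,0,1)[0],key=cv2.contourArea)
    B=cv2.boxPoints(cv2.minAreaRect(c))+[x,y]
    W=np.array([onz(im,u+.0,v+.0,.012) for u,v in B]);print(B,W,[np.linalg.norm(W[i]-W[i-1]) for i in range(4)])
# bolts/bright blobs on the plate
    gm=(im["color"][y:y+h,x:x+w].min(2)>150).astype(np.uint8)
    inner=cv2.erode(cv2.fillConvexPoly(np.zeros_like(m),cv2.convexHull(c),1),np.ones((3,3)))
    k,l,st,ce=cv2.connectedComponentsWithStats(gm*inner)
    for i in range(1,k):print(st[i,4],ce[i]+[x,y],onz(im,*(ce[i]+[x,y]),.014))
def crop(im,u,v,w,h):return cv2.resize(im["color"][v:v+h,u:u+w,::-1],(400,300),interpolation=cv2.INTER_NEAREST)
cv2.imwrite("pics/z2.png",np.vstack([np.hstack([crop(t,225,160,40,30),crop(t,285,155,80,60)]),np.hstack([crop(s,180,140,80,60),crop(t,150,195,40,30)])]))
E
```

```text
bore [ 0.4728 -0.232 ] taildot [ 0.6319 -0.2795] 0.16597290664398578
scene taildot [ 0.6318 -0.2793]
scene hub bore approx [ 0.47   -0.2347]
post [0.4577 0.2753] collar top-cam [0.4595 0.2752] sc [0.4626 0.2801]
pivot [ 0.6159 -0.021 ] [ 0.617  -0.0162] knob [0.5614 0.0102]
[[155. 163.]
 [178. 163.]
 [178. 229.]
 [155. 229.]] [[0.654  0.3173]
 [0.6517 0.2304]
 [0.4033 0.2308]
 [0.4056 0.3158]] [np.float64(0.24836751421967698), np.float64(0.08695228511505278), np.float64(0.2483798797128916), np.float64(0.085004503955787)]
4 [174.5 164.5] [0.6459 0.2432]
8 [158.  169.5] [0.6283 0.3053]
75 [166.48   169.5333] [0.6274 0.2734]
73 [164.3973 214.1096] [0.4596 0.2807]
4 [156.25 223.  ] [0.4275 0.3108]
5 [174.2 222.4] [0.428  0.2444]
66 [166.5 228. ] [0.4081 0.2728]
[[283.9203 285.5673]
 [356.8486 230.6068]
 [379.9613 261.2756]
 [307.033  316.236 ]] [[0.6599 0.2341]
 [0.3853 0.2221]
 [0.4122 0.3303]
 [0.6686 0.3312]] [np.float64(0.09743961665648815), np.float64(0.2748706191856101), np.float64(0.11152196516630675), np.float64(0.25639964818033845)]
3 [351.6667 242.3333] [0.4278 0.2428]
83 [354.1205 255.7952] [0.4548 0.278 ]
3 [348.     251.3333] [0.4573 0.258 ]
7 [371.     258.2857] [0.4252 0.3104]
2 [377.5 261.5] [0.4192 0.3275]
1 [372. 266.] [0.4412 0.3284]
1 [364. 272.] [0.4713 0.3285]
1 [360. 275.] [0.486  0.3285]
24 [300.375 279.25 ] [0.6158 0.2461]
1 [356. 278.] [0.5006 0.3285]
1 [352. 281.] [0.5151 0.3286]
9 [291. 284.] [0.6437 0.2423]
151 [306.2053 288.7285] [0.622  0.2754]
1 [348. 284.] [0.5293 0.3286]
1 [344. 287.] [0.5435 0.3286]
1 [340. 290.] [0.5574 0.3287]
2 [336.5 292.5] [0.5693 0.3284]
2 [332.5 295.5] [0.5829 0.3285]
1 [328. 299.] [0.5984 0.3288]
2 [324.5 301.5] [0.6099 0.3286]
9 [309.1111 303.6667] [0.6436 0.3104]
1 [320. 305.] [0.625  0.3288]
2 [316.5 307.5] [0.6362 0.3286]
2 [312.5 310.5] [0.6491 0.3286]
5 [307.8 313.6] [0.6635 0.3279]
```

View pics/z2.png

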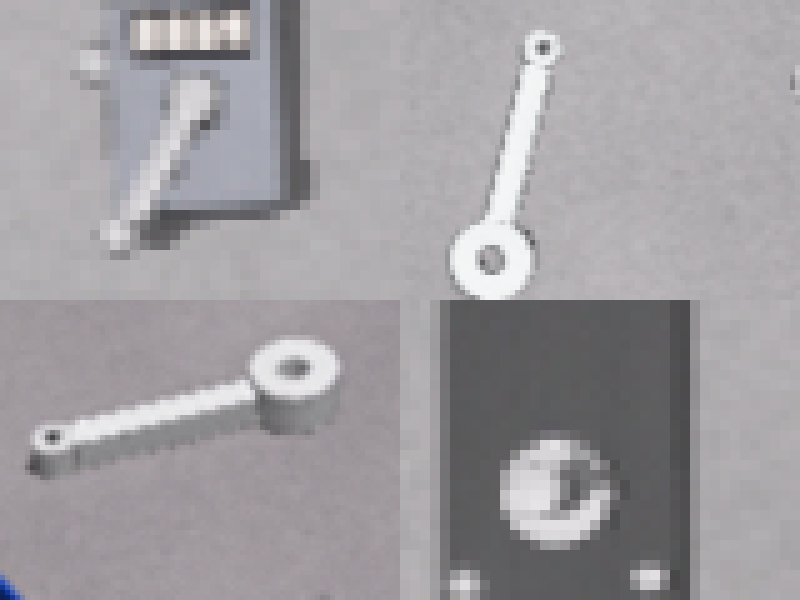

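The zoom confirms the lever bore at (302.9,206.5) and tail dot at (313.4,164), and shows the knob top at about (236.2,182.7). I'm moving beside the knob, on its +y side, with the fingers shut.

Request:
send_rows --increments "0.022 -0.035 0 0 0 0.02; 0.044 -0.07 0 0 0 0.04; 0.066 -0.105 0 0 0 0.06; 0.088 -0.14 0 0 0 0.08; 0.11 -0.175 0 0 0 0.1; 0.132 -0.21 0 0 0 0.12; 0.154 -0.245 0 0 0 0.14; 0.176 -0.28 0 0 0 0.16; 0.198 -0.315 0 0 0 0.18; 0.22 -0.35 0 0 0 0.2; 0.242 -0.385 0 0 0 0.22; 0.264 -0.42 0 0 0 0.24; 0.286 -0.455 0 0 0 0.26; 0.308 -0.49 0 0 0 0.29; 0.33 -0.525 0 0 0 0.31; 0.348 -0.55 0 0 0 0.328; 0.348 -0.55 0 0 0 0.328; 0.348 -0.55 0 0 0 0.328; 0.348 -0.55 0 0 0 0.328; 0.348 -0.55 0 0 0 0.328" --hand 1 --force 40

```text
time: 1.77
eef_pos: [0.5569, 0.067, 0.2311]
orientation: [180.0, -0.1, -179.9]
ft_force: [0.1, 0.1, -0.2]
grip_width: 0.0002
gripper_force: 0.0
```

```bash
python3 - <<'E'
from h import *
np.set_printoptions(precision=4,suppress=True)
t=dict(np.load("top.npz"));s=dict(np.load("scene.npz"))
print("knob",onz(t,236.2,182.7,.07),onz(s,260.8,200,.07),"pivot",onz(t,244.2,169,.046),onz(s,239.7,209,.046))
print("post",onz(s,354,248.3,.045),onz(t,162.5,213.3,.045))
# tally box yaw: number window ends
st=bot.get_state();print(st["eef_pos"],st["orientation"],st["ft_force"],st["grip_width"])
E
```

```text
knob [0.5623 0.0097] [0.5614 0.0078] pivot [ 0.616  -0.0199] [ 0.6171 -0.0186]
post [0.4576 0.2734] [0.4609 0.2802]
[0.5569 0.067  0.2311] [ 179.9579   -0.057  -179.9049] [ 0.0608  0.0949 -0.2454] 0.00019230809573491414
```

Request:
send_rows --increments "0.003 0 -0.035 0 0 0; 0.003 0 -0.07 0 0 0; 0.003 0 -0.105 0 0 0; 0.003 0 -0.135 0 0 0; 0.003 0 -0.16 0 0 0; 0.003 0 -0.177 0 0 0; 0.003 0 -0.177 0 0 0; 0.003 0 -0.177 0 0 0; 0.003 -0.01 -0.177 0 0 0; 0.003 -0.02 -0.177 0 0 0; 0.003 -0.03 -0.177 0 0 0; 0.003 -0.037 -0.177 0 0 0; 0.003 -0.037 -0.177 0 0 0"

```text
time: 2.85
eef_pos: [0.5613, 0.0252, 0.0551]
orientation: [-179.9, 0.1, 179.7]
ft_force: [0.4, 0.6, -0.5]
grip_width: -0.0001
gripper_force: 0.4
```

```bash
python3 - <<'E'
from h import *
s=bot.get_image("scene")
cv2.imwrite("pics/k1.png",cv2.resize(s["color"][150:240,200:320,::-1],(720,540),interpolation=cv2.INTER_CUBIC))
print(bot.get_state()["ft_force"])
E
```

```text
[ 1.21522938  0.74049793 -0.04045831]
```

View pics/k1.png

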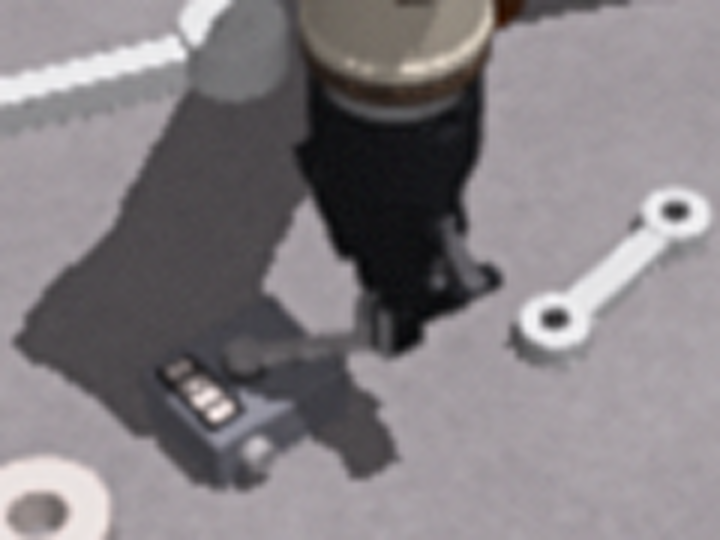

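The fingertip stands right beside the knob, near (375,320) in the crop, and is about to touch it or already in light contact. I'll sweep towards -y.

Request:
send_rows --increments "0 -0.01 0 0 0 0; 0 -0.02 0 0 0 0; 0 -0.03 0 0 0 0; 0 -0.04 0 0 0 0; 0 -0.048 0 0 0 0; 0 -0.05 0 0 0 0; 0 -0.05 0 0 0 0"

```text
time: 3.48
eef_pos: [0.5616, -0.0226, 0.0543]
orientation: [180.0, 0.1, 179.9]
ft_force: [0.7, 4.8, -2.3]
grip_width: 0.0003
gripper_force: 1.9
```

Request:
send_rows --increments "0 -0.003 0 0 0 0; 0 -0.005 0 0 0 0; 0 -0.006 0 0 0 0; 0 -0.006 0 0 0 0"

```text
time: 3.82
eef_pos: [0.5622, -0.0266, 0.0546]
orientation: [179.9, 0.1, -180.0]
ft_force: [1.9, 4.4, -3.4]
grip_width: -0.0001
gripper_force: 2.4
```

Request:
send_rows --increments "0 -0.002 0 0 0 0; 0 -0.004 0 0 0 0; 0 -0.004 0 0 0 0; 0 -0.004 0 0 0 0"

```text
time: 4.15
eef_pos: [0.5627, -0.0299, 0.0548]
orientation: [179.9, 0.2, -179.9]
ft_force: [3.5, 5.5, -2.5]
grip_width: -0.0001
gripper_force: 2.8
```

Request:
send_rows --increments "0 -0.002 0 0 0 0; 0 -0.003 0 0 0 0; 0 -0.003 0 0 0 0; 0 -0.003 0 0 0 0"

```text
time: 4.48
eef_pos: [0.563, -0.031, 0.0549]
orientation: [179.8, 0.2, -179.9]
ft_force: [3.9, 8.1, -3.3]
grip_width: 0.0001
gripper_force: 4.4
```

```bash
python3 - <<'E'
from h import *
t=bot.get_image("top");s=bot.get_image("scene")
c=lambda i,u,v:cv2.resize(i["color"][v:v+60,u:u+80,::-1],(400,300),interpolation=cv2.INTER_CUBIC)
cv2.imwrite("pics/k2.png",np.hstack([c(t,205,150),c(s,210,175)]))
for a in (150,200,205,208,210):
  p=np.array([.6165+.06*np.cos(np.radians(a+2.8)),-.0192+.06*np.sin(np.radians(a+2.8)),.07])
  print(a,p,(proj(s,p)+.5-[210,175])*5+[400,0])
E
```

```text
150 [0.56313502 0.00822588 0.07      ] [654.49694181 129.38029053]
200 [ 0.56118821 -0.04245094  0.07      ] [604.4916387   76.69380077]
205 [ 0.56342514 -0.0471832   0.07      ] [596.58271688  73.7220338 ]
208 [ 0.56496241 -0.04992257  0.07      ] [591.67757     72.18750943]
210 [ 0.566066   -0.05170249  0.07      ] [588.34852898  71.27019147]
```

View pics/k2.png

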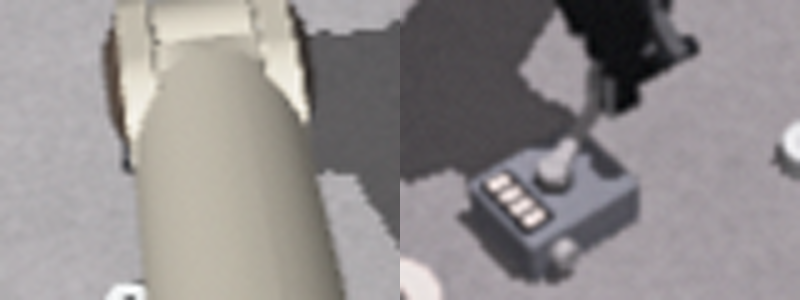

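In the scene crop the knob top is at about (598,70), close to the predicted stop, and the force rise suggests it has reached it. I'll push slightly further to be sure.

Request:
send_rows --increments "0 -0.003 0 0 0 0; 0 -0.004 0 0 0 0; 0 -0.004 0 0 0 0; 0 -0.004 0 0 0 0"

```text
time: 4.92
eef_pos: [0.563, -0.0317, 0.0549]
orientation: [179.6, 0.2, -179.7]
ft_force: [3.6, 15.3, -3.0]
grip_width: -0.0
gripper_force: 7.6
```

The force is at 15 N with no further motion, so the lever is at its stop. I'll back off the way I came, then rise.

Request:
send_rows --increments "0 0.02 0 0 0 0; 0 0.045 0 0 0 0; 0 0.07 0 0 0 0; 0 0.09 0 0 0 0; 0 0.09 0 0 0 0; 0 0.09 0 0 0 0; 0 0.09 0.035 0 0 0; 0 0.09 0.07 0 0 0; 0 0.09 0.105 0 0 0; 0 0.09 0.13 0 0 0; 0 0.09 0.146 0 0 0; 0 0.09 0.146 0 0 0"

```text
time: 5.92
eef_pos: [0.564, 0.0491, 0.205]
orientation: [-180.0, 0.5, 179.8]
ft_force: [0.7, 0.3, 0.5]
grip_width: 0.0002
gripper_force: 0.0
```

```bash
python3 - <<'E'
from h import *
s=bot.get_image("scene")
cv2.imwrite("pics/k3.png",cv2.resize(s["color"][150:240,170:290,::-1],(480,360),interpolation=cv2.INTER_CUBIC))
st=bot.get_state();print(st["eef_pos"],st["orientation"],st["ft_force"])
E
```

```text
[0.56264922 0.0489972  0.20272595] [-179.94005714    0.28049937  179.7952058 ] [ 0.8025838   0.32368095 -0.88243633]
```

View pics/k3.png

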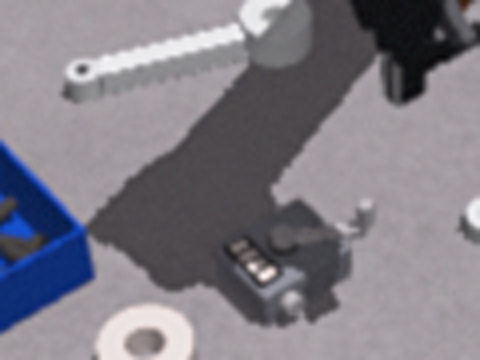

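The tally lever is back at rest, with the knob at (366,212) in the crop. Now I'll go over the lever's balance point with the gripper open.

Request:
send_rows --increments "-0.004 -0.03 0 0 0 -0.028; -0.008 -0.06 0 0 0 -0.056; -0.012 -0.09 0 0 0 -0.084; -0.016 -0.12 0 0 0 -0.112; -0.02 -0.15 0 0 0 -0.14; -0.024 -0.18 0 0 0 -0.168; -0.028 -0.21 0 0 0 -0.196; -0.032 -0.24 0 0 0 -0.224; -0.036 -0.27 0 0 0 -0.252; -0.04 -0.298 0 0 0 -0.283; -0.04 -0.298 -0.03 0 0 -0.283; -0.04 -0.298 -0.06 0 0 -0.283; -0.04 -0.298 -0.09 0 0 -0.283; -0.04 -0.298 -0.11 0 0 -0.283; -0.04 -0.298 -0.11 0 0 -0.283; -0.04 -0.298 -0.11 0 0 -0.283; -0.04 -0.298 -0.11 0 0 -0.283" --hand 0

```text
time: 7.38
eef_pos: [0.5209, -0.2476, 0.0908]
orientation: [-180.0, 0.0, 163.7]
ft_force: [-0.0, 0.1, 0.3]
grip_width: 0.0855
gripper_force: 0.0
```

```bash
python3 - <<'E'
from h import *
st=bot.get_state();print(st["eef_pos"],st["orientation"],st["ft_force"],st["grip_width"])
E
```

```text
[ 0.52093032 -0.24764348  0.09080179] [-1.79970982e+02  1.78538468e-02  1.63699220e+02] [-0.0467178   0.07987423  0.30920432] 0.0855181413721179
```

Request:
send_rows --increments "0 0 -0.025 0 0 0; 0 0 -0.05 0 0 0; 0 0 -0.07 0 0 0; 0 0 -0.08 0 0 0; 0 0 -0.086 0 0 0; 0 0 -0.086 0 0 0; 0 0 -0.086 0 0 0"

```text
time: 7.97
eef_pos: [0.5218, -0.2473, 0.0055]
orientation: [-180.0, 0.1, 163.7]
ft_force: [0.1, -0.0, -0.2]
grip_width: 0.0856
gripper_force: 0.0
```

Request:
send_rows --increments "0 0 0 0 0 0; 0 0 0 0 0 0; 0 0 0 0 0 0; 0 0 0 0 0 0; 0 0 0 0 0 0; 0 0 0 0 0 0; 0 0 0 0 0 0; 0 0 0 0 0 0; 0 0 0 0 0 0; 0 0 0 0 0 0; 0 0 0 0 0 0; 0 0 0 0 0 0" --hand 1 --force 70

```text
time: 8.97
eef_pos: [0.5211, -0.247, 0.0049]
orientation: [-180.0, 0.0, 163.7]
ft_force: [-1.1, 0.6, 6.3]
grip_width: 0.0184
gripper_force: 69.7
```

Request:
send_rows --increments "0 0 0.01 0 0 0; 0 0 0.03 0 0 0; 0 0 0.055 0 0 0; 0 0 0.085 0 0 0; 0 0 0.115 0 0 0; 0 0 0.145 0 0 0; 0 0 0.17 0 0 0; 0 0 0.185 0 0 0; 0 0 0.19 0 0 0; 0 0 0.19 0 0 0; 0 0 0.19 0 0 0; 0 0 0.19 0 0 0"

```text
time: 9.97
eef_pos: [0.5195, -0.2462, 0.1924]
orientation: [180.0, -0.2, 163.7]
ft_force: [0.2, 0.7, -4.0]
grip_width: 0.0185
gripper_force: 68.7
```

```bash
python3 - <<'E'
from h import *
s=bot.get_image("scene");t=bot.get_image("top")
cv2.imwrite("pics/l1.png",np.hstack([cv2.resize(i["color"][:,:,::-1],(400,300),interpolation=cv2.INTER_AREA) for i in (s,t)]))
st=bot.get_state();print(st["eef_pos"],st["orientation"],st["ft_force"],st["torque"],st["grip_width"],st["gripper_force"])
E
```

```text
[ 0.51972577 -0.24630732  0.19247247] [179.97656242  -0.19407916 163.74692604] [-0.49673806 -0.18209092 -3.7188663 ] [-0.04684782  0.04502481 -0.00355228] 0.01881379842623511 68.68432760238647
```

View pics/l1.png

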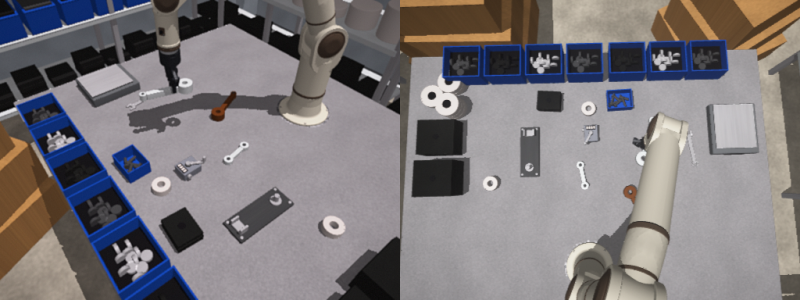

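The lever is lifted and level in the gripper, at scene (165,88). I'll carry it over the fixture, turning +16°.

Request:
send_rows --increments "0 0.015 0 0 0 0.01; -0.001 0.04 0 0 0 0.02; -0.001 0.07 0 0 0 0.035; -0.002 0.1 0 0 0 0.05; -0.003 0.13 0 0 0 0.065; -0.003 0.16 0 0 0 0.08; -0.004 0.19 0 0 0 0.1; -0.004 0.22 0 0 0 0.12; -0.005 0.25 0 0 0 0.14; -0.006 0.28 0 0 0 0.16; -0.006 0.31 0 0 0 0.18; -0.007 0.34 0 0 0 0.2; -0.008 0.37 0 0 0 0.22; -0.008 0.4 0 0 0 0.235; -0.009 0.43 0 0 0 0.25; -0.01 0.46 0 0 0 0.262; -0.01 0.49 0 0 0 0.274; -0.01 0.512 0 0 0 0.284; -0.01 0.524 0 0 0 0.284; -0.01 0.524 0 0 0 0.284"

```text
time: 11.73
eef_pos: [0.5091, 0.2814, 0.1937]
orientation: [179.9, -0.1, -179.7]
ft_force: [0.0, 1.4, -3.8]
grip_width: 0.0184
gripper_force: 68.8
```

Request:
send_rows --increments "0 0 -0.015 0 0 0; 0 0 -0.035 0 0 0; 0 0 -0.055 0 0 0; 0 0 -0.075 0 0 0; 0 0 -0.085 0 0 0; 0 0 -0.09 0 0 0; 0 0 -0.09 0 0 0; 0 0 -0.09 0 0 0; 0 0 -0.09 0 0 0; 0 0 -0.09 0 0 0; 0 0 -0.09 0 0 0; 0 0 -0.09 0 0 0"

```text
time: 12.73
eef_pos: [0.5113, 0.2774, 0.1051]
orientation: [180.0, 0.1, -180.0]
ft_force: [-0.1, -0.5, -4.2]
grip_width: 0.0191
gripper_force: 68.8
```

```bash
python3 - <<'E'
from h import *
s=bot.get_image("scene");t=bot.get_image("top")
c=lambda i,u,v:cv2.resize(i["color"][v:v+105,u:u+140,::-1],(400,300),interpolation=cv2.INTER_CUBIC)
cv2.imwrite("pics/f1.png",np.hstack([c(s,260,190),c(t,100,140)]))
np.savez("s2",**s);np.savez("t2",**t)
st=bot.get_state();print(st["eef_pos"],st["orientation"],st["ft_force"],st["torque"],st["grip_width"],st["gripper_force"])
f=400/140
for n,p in(("hubtop",(.459,.277,.129)),("tail top",(.624,.277,.121))):
  print(n,(proj(s,p)+.5-[260,190])*f,(proj(t,p)+.5-[100,140])*f+[400,0])
E
```

```text
[0.5110227  0.27732349 0.10470847] [ 1.79984538e+02  3.10586882e-02 -1.79980980e+02] [ 0.6628348   0.02254614 -3.85318326] [-0.01780658  0.03155153 -0.04326684] 0.018258463614687814 68.83674144744873
hubtop [287.67132746 113.77732546] [565.45164118 208.4130411 ]
tail top [142.99522099 217.34556891] [567.89402595  72.99564157]
```

View pics/f1.png

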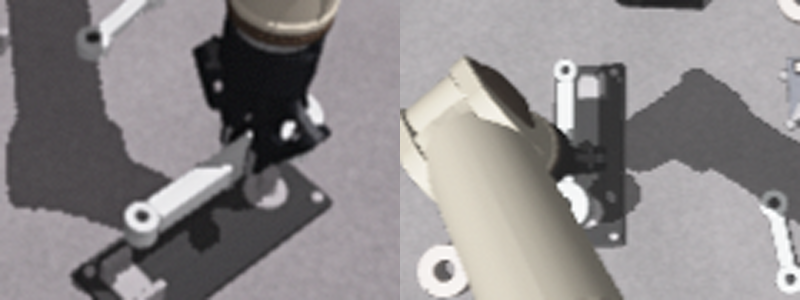

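The tail dot is at (143,215) in the scene crop against a predicted (143,217), and at (566,70) in the top crop against (568,73). That puts it within about 4 mm. The lever is level, still and clear of the fixture, so I'm handing in.

```bash
python3 -c "
from bench import bot
print(bot.hand_in())"
```

```text
the job is handed in; nothing more can be done
None
```

I pushed the tally lever to its stop and it sprang back. I then handed in with the cast lever gripped at its balance point, level and about 5 cm above the fixture; no verdict was shown.

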